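Clamp a rail in the drilling fixture

ROBOT

A 7-joint arm with a two-finger parallel gripper is mounted at the origin on the work surface. World frame = base frame: x ahead of the robot, y to its left, z up, the work surface at z = 0. Lengths are in m, angles in rad, forces in N, time in s.
With the tool pointing down it reaches from about 0.425 to 0.875 m from the base axis. Payload 4.7 kg.
Tool frame: the origin (TCP) lies at the very end of the fingers, on their centre line; the grasp point (between the pads) lies pinch_z behind it (pinch_z is the distance from the TCP to the grasp point, in m); z points along the fingers, y is the line along which they close (so a half turn about z gives the same grasp; the last joint's range is limited). The gripper opens to 87 mm and grips with 3 to 60 N. Pads are 19 mm wide; open, the fingers measure 117 mm over their backs; the gripper's body (75 mm by 190 mm) begins 51 mm behind the grasp point.
Start: joints at [1.314, 0.321, -0.07, 1.45, 0.023, 1.371, -0.057], TCP at [0.174, -0.626, 0.223] pointing down, gripper open.
Joint ranges: [-2.86, 2.86], [-0.3, 2.09], [-1.38, 1.24], [0.06, 2.45], [-1.56, 4.7], [0.09, 2.05], [-2.69, 2.69]. Speed limits (rad/s): [2.57, 2.57, 3.14, 3.14, 3.14, 3.14, 3.14].

INTERFACE

Orientations are given as a 3x3 rotation matrix whose columns are the frame's x, y, z axes.
In Python, from plant import get_obs, snapshot, calibration, job_done, pinch_z gives the robot as it stands.
- The arm moves only by the tool arm_command, never from a script. Its argument "motion" is a list of rows, each an object of numbers: "x", "y", "z": the shift along the tool's x, y, z in m; "wx", "wy", "wz": the turn, a rotation vector about the tool's x, y, z in degrees. A call has 1 to 10 rows; each row shifts and turns the commanded pose from where the row before left it, along the tool's axes as they then stand; what a row does not reach is not made up. A row lasts 1/12 s, in which the tool goes at most 41.7 mm and 7.16 degrees, less where a joint would pass 70% of its speed; a pose out of reach is approached as far as the arm can. A call with a gripper value outside its range is refused whole. "grip" is the finger opening in m, from 0 to 0.087, set as the call begins (left out, the last holds). The fingers move at their own pace and stop on an object; the grip force is fixed at half the most. Time passes only in rows, so rows that do not move let the fingers close. It gives the time, the measured TCP pose, the force, the opening and the grip force at its end, in the units of the state.
- get_obs(): the state, without advancing time (a new reading comes with each control period).
- snapshot(name): name is "scene" or "top"; returns the picture (384x512x3 uint8, red, green, blue); there is no depth.
- calibration(name): a dict with "K" (3x3 intrinsics, pixels), "k1" (the pictures are not rectified: a ray, as slopes to the right and down, at radius r is drawn at 1 + k1 r^2 times it, then the intrinsics apply), "R" (3x3) and "t" (3): a world point X has camera coordinates R X + t. Camera axes: x right, y down, z forward; pixel columns grow to the right and rows downward; lengths in m; the calibration is good to about 2 mm. A picture is of the moment at which its call begins. calibration takes no time and is no camera call.
- job_done(): hands the job in; it is judged then, once.
The state is a dict: "time_s": time; "qpos": joint angles; "joint_velocities": joint speeds; "effort": joint torques, N m; "ee_pos": TCP position; "tcp_rot": TCP orientation; "force": force on the tool from outside, world axes, zero at the start; "wrist_torque": the same for the moment, N m; "finger_gap": opening from 0.0 (shut) to 1.0 (fully open); "gripper_force": force on a finger pad.
Only numpy, scipy, OpenCV 4.12 (cv2) and the standard library are available. Lean on these libraries where they do the work, as an engineer would, in place of code of your own. Each camera call takes 0.05 s, during which the arm holds its last target. There are 200 camera calls.

TASK

Slide the wooden rail along its channel until it is fully home against the steel stop, then swing the clamp lever counter-clockwise (seen from above) by its knob, over the hump of its cam, until it drops into the low notch and its rubber foot presses the rail down. Feel for the notch and do not force the lever or the rail; leave the jar, the tape measure and the screwdriver where they are, and let go.

Things in the scene. Friction and masses are not known exactly. Their poses are not given: they have to be found in the camera images.
- fixture: drilling fixture fixed on the bench: plywood board 240 x 190 x 12 mm. Origin on the bench surface; board spans x -120 to 120, y -120 to 70 mm; x = the way the rail slides home. The rail's channel runs along x, centred at y = 15 mm, 62 mm wide, floor 12 mm above the bench, between two guides 8 mm thick, 14 mm high over the board, from x = -100 to 80 mm.
- stop (a point): centre of the rail's end face when home: a point on the near face of the steel stop block that ends the channel (at x = 80, y = 15 mm in the fixture's frame, 26 mm above the bench). The block is 86 mm wide, its top 58 mm above the bench. Solid.
- cam_axis (a point): point on the axis of the clamp's upright post, on the board (x = 0, y = -65 mm in the fixture's frame). Post 26 mm thick, top 100 mm above the bench. Round it lies the fixed cam ring (74 mm across): level at first, then a ramp 8 mm high that begins at 0.25 to 0.8 rad of swing, a short crest, then a 14 mm drop into the notch, which ends at a solid wall.
- rail_center (a point): centre of the wooden rail, a loose block 120 mm long (x), 56 mm wide (y), 28 mm high, about 0.13 kg, lying in the channel (top 40 mm above the bench), axes as the fixture's within 0.05 rad. It starts 20 to 50 mm short of the stop; home, its centre is at x = 20 mm in the fixture's frame. Push on its near (-x) end, with less than 30 N.
- lever: clamp lever: dark steel bar 183 x 18 x 10 mm that turns on the post and rises and falls on it with its cam. Origin on the post's axis, level with the foot's underside; knob towards -x, foot towards +x; bar 16 to 26 mm above the origin. A spring pulls it down (13 N down, 22 N on the hump). Turning takes up to about 6 N at the knob; let go on the ramp, it springs back; the wall bears 20 N at the knob.
- knob (a point): middle of the upright black cylindrical knob, 26 mm in diameter and 50 mm high (25 mm above and below this point), on the lever's end, 100 mm from the post's axis; its lower end stands on the bar. At the start this point is 97 mm above the bench; it rises by 8 mm on the hump and ends about 91 mm above the bench.
- foot (a point): centre of the underside of the round rubber foot (20 mm in diameter) at the lever's other end, 70 mm from the post's axis. 46 mm above the bench at the start, 54 mm on the hump, 38 to 40 mm when it rests on the rail.
- swing (a joint): turn of the lever, rad, counter-clockwise from above. At 0 the knob lies from the post in the fixture's -x direction; at pi/2 the knob lies in -y and the foot in +y, over the rail. It starts from 0 to 0.2. The notch's angle differs each time and is not measured: the lever drops somewhere from 1.2 to 1.75 rad, and meets the wall up to 0.3 rad later.
- jar: bystander: jar 52 mm in diameter, 75 mm high, on the bench beside the fixture; origin at the centre of its underside. Leave alone.
- tape: bystander: grey tape measure 66 x 34 x 60 mm on the bench on the jar's side of the fixture; origin at the centre of its underside. Leave alone.
- screwdriver: bystander: screwdriver lying on the bench on the jar's side of the fixture. Leave alone.
Mind the look-alikes: they are no part of the job. Of the things shaped like the part that bears rail_center, the wooden one is meant.

How it is judged:
On the way, in this order (a step that is already met when the one before it is completed fails the run):
1. the rail is home against the stop (x of rail_center in the frame of fixture above 0.018 m), for 0.2 s.
2. the lever has dropped into its notch and its foot presses the rail (z of foot in the frame of fixture below 0.0425 m and contact force between lever and rail above 4 N), for 0.2 s.
At the end, for the whole second after the job is handed in: the rail lies within 2 mm of the stop, the lever is down in its notch (foot no more than 2.5 mm above the rail's nominal top), its foot presses the rail with more than 4 N, and it is at rest (all of step 2 and x of rail_center in the frame of fixture above 0.018 m and linear speed of lever below 0.02 m/s); the robot touches nothing.
It fails at once if the lever is forced (over 20 N) (contact force between any of the fingers, the arm and lever above 20 N).
It fails at once if the rail is rammed or squeezed (over 30 N) (contact force between any of the fingers, the arm and rail above 30 N).
It fails at once if a bystander is moved by more than 20 mm (distance of any of jar, tape, screwdriver from where it was at the start of the episode above 0.02 m).
It also fails if it takes over 72 s, if anything falls off the work surface, if the arm or the gripper's body presses on something with over 40 N, if the wrist force passes 120 N, or if a joint passes its speed limit or range.

## Working session

There is one attempt and no reset: what is moved stays moved. The work goes in short steps, Python scripts to look and compute and a tool call to move; the robot and the scene stay as the last step left them, time stands still between calls to the robot, and variables do not carry over. Pictures are saved under pics/ and viewed, at most 10 in all, crops included, and the job is handed in when it is done.

Besides the shell and the picture viewer there is one more tool, called after "Request:" as name([rows], argument=value, ...), one row to a line, values as JSON. arm_command: Moves the arm, as the interface text tells. Its arguments: {"type":"object","properties":{"motion":{"type":"array"},"grip":{"type":"number"}},"required":["motion"]}

```bash
mkdir -p pics; cat > h.py <<'E'
import numpy as np, cv2
from plant import *
def ray(c,uv):
    K=np.array(c["K"]);R=np.array(c["R"]);t=np.array(c["t"])
    d=np.array([(uv[0]-K[0,2])/K[0,0],(uv[1]-K[1,2])/K[1,1]]);s=d.copy()
    for _ in range(30): s=d/(1+c["k1"]*(s@s))
    return -R.T@t, R.T@np.array([s[0],s[1],1])
def atz(name,uv,z):
    o,v=ray(calibration(name),uv); return o+v*(z-o[2])/v[2]
def proj(name,X):
    c=calibration(name);K=np.array(c["K"])
    p=np.array(c["R"])@X+np.array(c["t"]);s=p[:2]/p[2];s=s*(1+c["k1"]*(s@s))
    return K[:2,:2]@s+K[:2,2]
def snap(name,f,crop=None,scale=1.5):
    im=np.array(snapshot(name))[:,:,::-1].copy()
    if crop: im=im[crop[1]:crop[3],crop[0]:crop[2]]
    cv2.imwrite("pics/"+f,cv2.resize(im,None,fx=scale,fy=scale,interpolation=cv2.INTER_CUBIC))
E
python3 - <<'E'
from h import *
snap("scene","s0.png");snap("top","t0.png")
o=get_obs();print(o["time_s"],o["ee_pos"],o["tcp_rot"],o["force"],o["finger_gap"],pinch_z)
for n in("scene","top"):print(n,ray(calibration(n),(256,192)))
E
```

```text
0.1 [ 0.17371154 -0.62584292  0.22158518] [[ 9.63544628e-01  2.67547107e-01 -5.44201189e-04]
 [ 2.67547644e-01 -9.63543283e-01  1.61253907e-03]
 [-9.29312361e-05 -1.69935311e-03 -9.99998552e-01]] [ 0.40352745  0.57254925 -0.35756702] 0.998602739747757 0.0187
scene (array([1.07602572, 0.60140387, 0.60092152]), array([-0.57520839, -0.56169403, -0.59479468]))
top (array([0.4714484 , 0.1155197 , 0.78330318]), array([ 0.16506979,  0.01444735, -0.98623611]))
```

View pics/s0.png

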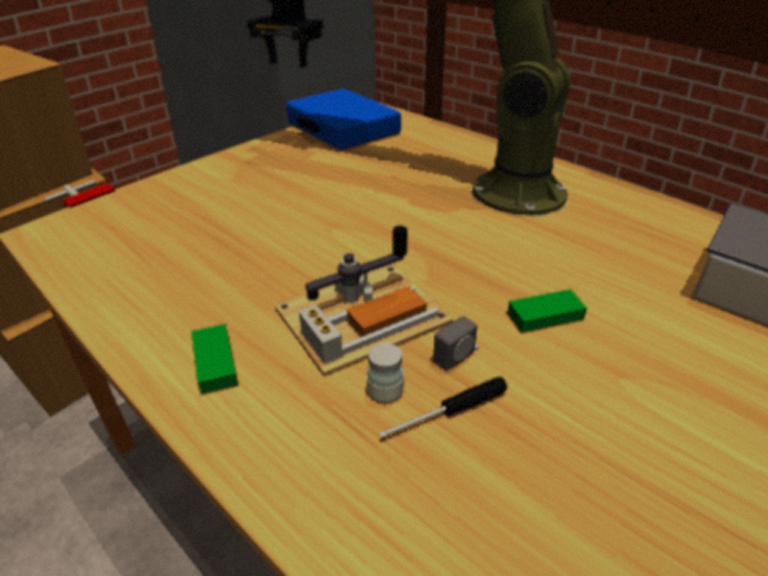

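View pics/t0.png

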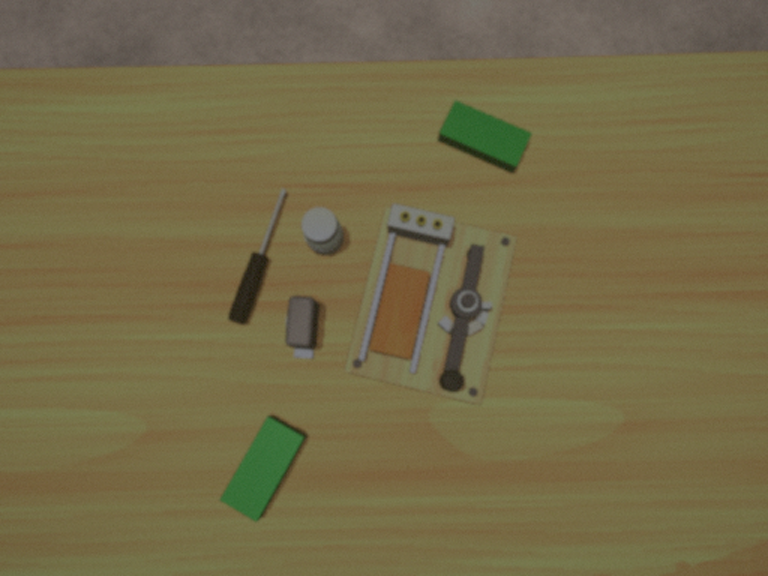

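The scene view shows the fixture at about (365,310) with the orange rail, jar, tape and screwdriver on its near side. In the top view the rail is at (400,310), the stop at (420,222), the post at (466,303) and the knob at (452,380), all in 1.5x pixels. I'll zoom in to measure.

```bash
python3 - <<'E'
from h import *
snap("top","t1.png",(225,130,350,275),4)
snap("scene","s1.png",(180,145,345,255),4.8)
E
```

```text
(no output)
```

View pics/t1.png

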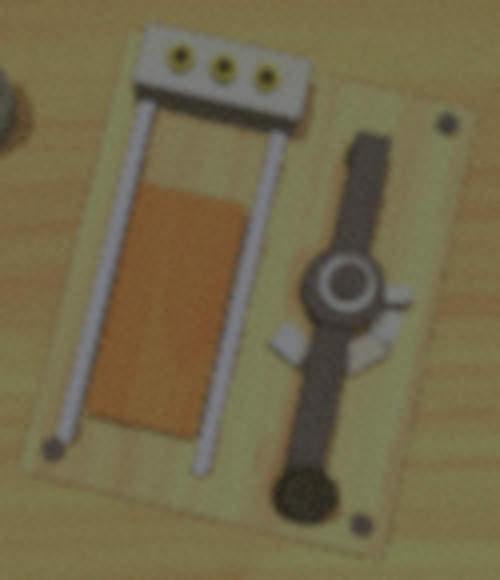

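View pics/s1.png

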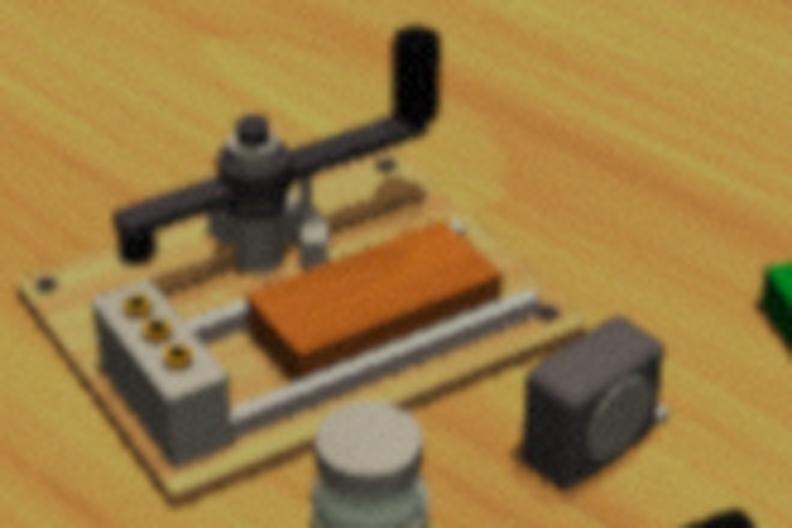

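The zoomed views give the board corners, rail top corners, stop edge, post and knob. I'll fit the fixture pose from them.

```bash
cat > fit.py <<'E'
from h import *
from scipy.optimize import least_squares
T=lambda u,v:(225+u/4-.4,130+v/4-.4)
S=lambda u,v:(180+u/4.8-.4,145+v/4.8-.4)
F=[("top",T(474,105),(.12,-.12,.012)),("top",T(375,558),(-.12,-.12,.012)),("top",T(25,470),(-.12,.07,.012)),
("top",T(347,283),(0,-.065,.1)),("top",T(135,83),(.08,.058,.058)),("top",T(303,120),(.08,-.028,.058)),
("scene",S(20,288),(.12,-.12,.012)),("scene",S(175,492),(.12,.07,.012)),("scene",S(585,320),(-.12,.07,.012)),("scene",S(253,124),(0,-.065,.1))]
Rl=[("top",T(142,183),(.06,.028)),("top",T(247,205),(.06,-.028)),("top",T(197,438),(-.06,-.028)),("top",T(88,415),(-.06,.028)),
("scene",S(248,298),(.06,-.028)),("scene",S(300,362),(.06,.028)),("scene",S(500,280),(-.06,.028)),("scene",S(450,225),(-.06,-.028))]
def W(p,X):
    c,s=np.cos(p[2]),np.sin(p[2]);return np.array([p[0]+c*X[0]-s*X[1],p[1]+s*X[0]+c*X[1],X[2]])
f=least_squares(lambda p:np.concatenate([proj(n,W(p,X))-u for n,u,X in F]),[.55,.1,0],loss="soft_l1")
r=least_squares(lambda p:np.concatenate([proj(n,W(p,(*X,.04)))-u for n,u,X in Rl]),[.55,.1,0],loss="soft_l1")
p,q=f.x,r.x
if __name__=="__main__":
    print("fix",p,"\n",f.fun.reshape(-1,2).round(1));print("rail",q,"\n",r.fun.reshape(-1,2).round(1))
    c,s=np.cos(p[2]),np.sin(p[2]);M=np.array([[c,-s],[s,c]])
    print("rail in fix",M.T@(q[:2]-p[:2])*1000,q[2]-p[2])
    k=atz("top",T(304,497),.122)[:2]; k2=atz("scene",S(417,38),.122)[:2]
    for a in(k,k2):
        d=M.T@(a-p[:2])-[0,-.065];print("knob",a,np.linalg.norm(d),np.arctan2(-d[1],-d[0]))
    print("ends",W(p,(-.1,.015,.04)),"post",W(p,(0,-.065,.1)))
E
python3 fit.py
```

```text
fix [ 0.58541614  0.08697148 -0.25314237] 
 [[ 1.   0.8]
 [ 2.2  1.2]
 [-2.4  1. ]
 [ 0.4 -0.5]
 [-1.6 -0.4]
 [-1.2 -0. ]
 [-1.4 -1.4]
 [-0.7  0.8]
 [ 0.4  0.2]
 [-0.5  0.3]]
rail [ 0.56578529  0.10699768 -0.24252191] 
 [[-1.1 -0.5]
 [-0.1 -0.1]
 [-0.5  0.5]
 [-1.1 -0.1]
 [-1.2 -0.8]
 [-0.3 -1.4]
 [ 0.3 -1.5]
 [-2.1 -1.4]]
rail in fix [-24.02072995  14.4714814 ] 0.01062046763899735
knob [0.47220204 0.05028385] 0.10042400082900513 -0.01122684899247475
knob [0.47388476 0.05183106] 0.09922285971426952 -0.030711043226674967
ends [0.49235983 0.12653817 0.04      ] post [0.56913706 0.02404301 0.1       ]
```

Request:
arm_command([
  {"x":0.0276,"y":-0.0202},
  {"x":0.0276,"y":-0.0202},
  {"x":0.0276,"y":-0.0202},
  {"x":0.0276,"y":-0.0202},
  {"x":0.0276,"y":-0.0202},
  {"x":0.0276,"y":-0.0202},
  {"x":0.0276,"y":-0.0202},
  {"x":0.0276,"y":-0.0202},
  {"x":0.0276,"y":-0.0202},
  {"x":0.0276,"y":-0.0202},
], grip=0)

```text
validation failed for argument at $.mo...
```

Request:
arm_command([
  {"x":0.0276,"y":-0.0202},
  {"x":0.0276,"y":-0.0202},
  {"x":0.0276,"y":-0.0202},
  {"x":0.0276,"y":-0.0202},
  {"x":0.0093,"y":-0.0335},
  {"x":0.0093,"y":-0.0335},
  {"x":0.0093,"y":-0.0335},
  {"x":0.0093,"y":-0.0335},
  {"x":0.0093,"y":-0.0335},
  {"x":0.0093,"y":-0.0335},
])

```text
validation failed for argument at $.mo...
```

Request:
arm_command([
  {"x":0.0093,"y":-0.0335},
  {"x":0.0093,"y":-0.0335},
  {"x":0.0093,"y":-0.0335},
  {"x":0.0093,"y":-0.0335},
  {"x":0.0093,"y":-0.0335},
])

```text
validation failed for argument at $.mo...
```

Request:
arm_command([
  {"wz":-6.7},
  {"wz":-6.7},
  {"wz":-6.7},
  {"wz":-6.7},
  {"wz":-6.7},
  {"wz":-6.7},
  {"wz":-6.7},
  {"wz":-6.7},
  {"wz":-6.7},
])

```text
validation failed for argument at $.mo...
```

```bash
cat >> fit.py <<'E'
def infix(X):
    c,s=np.cos(p[2]),np.sin(p[2]);d=np.array(X[:2])-p[:2];return np.array([c*d[0]+s*d[1],-s*d[0]+c*d[1]])
def st():
    o=get_obs();R=np.array(o["tcp_rot"]);c,s=np.cos(p[2]),np.sin(p[2])
    print("t",round(o["time_s"],2),"tcp",np.round(o["ee_pos"],4),"fix",infix(o["ee_pos"]).round(4),"yawY-fix deg",round(np.degrees(np.arctan2(R[1,1],R[0,1])-p[2]),2),"tilt",R[2].round(4),"gap",round(o["finger_gap"],3),"F",np.round(o["force"],2),"q",np.round(o["qpos"],2));return o,R
def goto(X):
    o,R=st();print("tool shift mm",(R.T@(np.array(X)-o["ee_pos"])*1000).round(1))
E
python3 -c "
from fit import *
goto(W(p,(-.124,.0145,.022)))"
```

```text
t 0.2 tcp [ 0.1738 -0.626   0.2219] fix [-0.22   -0.7933] yawY-fix deg -59.98 tilt [-1.0e-04 -1.2e-03 -1.0e+00] gap 1.004 F [-0.01  0.29  0.36] q [ 1.31  0.32 -0.07  1.45  0.02  1.37 -0.06]
tool shift mm [ 487.3 -651.2  200.6]
```

Request:
arm_command([
  {"x":0.0276,"y":-0.0202,"z":0,"wx":0,"wy":0,"wz":0},
], grip=0)

```text
time_s: 0.28
ee_pos: [0.1882, -0.6035, 0.2213]
tcp_rot: [[0.966, 0.258, -0.005], [0.258, -0.966, -0.002], [-0.005, 0.001, -1.0]]
force: [-1.1, 0.0, 0.0]
finger_gap: 0.974
gripper_force: 0.0
```

All six keys are required.

Request:
arm_command([
  {"x":0.0276,"y":-0.0202,"z":0,"wx":0,"wy":0,"wz":0},
  {"x":0.0276,"y":-0.0202,"z":0,"wx":0,"wy":0,"wz":0},
  {"x":0.0276,"y":-0.0202,"z":0,"wx":0,"wy":0,"wz":0},
  {"x":0.0276,"y":-0.0202,"z":0,"wx":0,"wy":0,"wz":0},
  {"x":0.0276,"y":-0.0202,"z":0,"wx":0,"wy":0,"wz":0},
  {"x":0.0276,"y":-0.0202,"z":0,"wx":0,"wy":0,"wz":0},
  {"x":0.0276,"y":-0.0202,"z":0,"wx":0,"wy":0,"wz":0},
  {"x":0.0276,"y":-0.0202,"z":0,"wx":0,"wy":0,"wz":0},
  {"x":0.0276,"y":-0.0202,"z":0,"wx":0,"wy":0,"wz":0},
  {"x":0.0276,"y":-0.0202,"z":0,"wx":0,"wy":0,"wz":0},
])

```text
time_s: 1.12
ee_pos: [0.4076, -0.3295, 0.2226]
tcp_rot: [[0.964, 0.267, -0.0], [0.267, -0.964, -0.0], [-0.0, 0.0, -1.0]]
force: [0.6, -0.7, 0.0]
finger_gap: 0.248
gripper_force: 0.0
```

Request:
arm_command([
  {"x":0.0276,"y":-0.0202,"z":0,"wx":0,"wy":0,"wz":0},
  {"x":0.0276,"y":-0.0202,"z":0,"wx":0,"wy":0,"wz":0},
  {"x":0.0276,"y":-0.0202,"z":0,"wx":0,"wy":0,"wz":0},
  {"x":0.0093,"y":-0.0335,"z":0,"wx":0,"wy":0,"wz":0},
  {"x":0.0093,"y":-0.0335,"z":0,"wx":0,"wy":0,"wz":0},
  {"x":0.0093,"y":-0.0335,"z":0,"wx":0,"wy":0,"wz":0},
  {"x":0.0093,"y":-0.0335,"z":0,"wx":0,"wy":0,"wz":0},
  {"x":0.0093,"y":-0.0335,"z":0,"wx":0,"wy":0,"wz":0},
  {"x":0.0093,"y":-0.0335,"z":0,"wx":0,"wy":0,"wz":0},
  {"x":0.0093,"y":-0.0335,"z":0,"wx":0,"wy":0,"wz":0},
])

```text
time_s: 1.95
ee_pos: [0.4701, -0.0055, 0.2225]
tcp_rot: [[0.964, 0.267, 0.0], [0.267, -0.964, -0.001], [0.0, 0.001, -1.0]]
force: [1.9, 0.6, -0.6]
finger_gap: 0.011
gripper_force: 0.0
```

Request:
arm_command([
  {"x":0.0093,"y":-0.0335,"z":0,"wx":0,"wy":0,"wz":0},
  {"x":0.0093,"y":-0.0335,"z":0,"wx":0,"wy":0,"wz":0},
  {"x":0.0093,"y":-0.0335,"z":0,"wx":0,"wy":0,"wz":0},
  {"x":0.0093,"y":-0.0335,"z":0,"wx":0,"wy":0,"wz":0},
])

```text
time_s: 2.28
ee_pos: [0.4701, 0.1335, 0.2227]
tcp_rot: [[0.964, 0.267, 0.001], [0.267, -0.964, -0.001], [0.0, 0.001, -1.0]]
force: [0.9, -0.2, -0.7]
finger_gap: 0.006
gripper_force: 0.0
```

Request:
arm_command([
  {"x":0,"y":0,"z":0,"wx":0,"wy":0,"wz":-6.7},
  {"x":0,"y":0,"z":0,"wx":0,"wy":0,"wz":-6.7},
  {"x":0,"y":0,"z":0,"wx":0,"wy":0,"wz":-6.7},
  {"x":0,"y":0,"z":0,"wx":0,"wy":0,"wz":-6.7},
  {"x":0,"y":0,"z":0,"wx":0,"wy":0,"wz":-6.7},
  {"x":0,"y":0,"z":0,"wx":0,"wy":0,"wz":-6.7},
  {"x":0,"y":0,"z":0,"wx":0,"wy":0,"wz":-6.7},
  {"x":0,"y":0,"z":0,"wx":0,"wy":0,"wz":-6.7},
  {"x":0,"y":0,"z":0,"wx":0,"wy":0,"wz":-6.4},
  {"x":0,"y":0,"z":0,"wx":0,"wy":0,"wz":0},
])

```text
time_s: 3.12
ee_pos: [0.4703, 0.1319, 0.2224]
tcp_rot: [[0.247, 0.969, -0.0], [0.969, -0.247, -0.0], [-0.0, -0.0, -1.0]]
force: [0.0, 0.3, -0.4]
finger_gap: 0.005
gripper_force: 0.0
```

```bash
python3 -c "
from fit import *
goto(W(p,(-.124,.0145,.022)))"
```

```text
t 3.12 tcp [0.4703 0.1319 0.2224] fix [-0.1227  0.0147] yawY-fix deg 0.18 tilt [-3.e-04 -2.e-04 -1.e+00] gap 0.005 F [ 0.03  0.34 -0.36] q [ 0.49  0.01 -0.81  1.81  0.    1.32 -0.57]
tool shift mm [-1.000e-01 -1.300e+00  2.004e+02]
```

Request:
arm_command([
  {"x":0,"y":-0.001,"z":0.03,"wx":0,"wy":0,"wz":0},
  {"x":0,"y":0,"z":0.03,"wx":0,"wy":0,"wz":0},
  {"x":0,"y":0,"z":0.03,"wx":0,"wy":0,"wz":0},
  {"x":0,"y":0,"z":0.03,"wx":0,"wy":0,"wz":0},
  {"x":0,"y":0,"z":0.03,"wx":0,"wy":0,"wz":0},
  {"x":0,"y":0,"z":0.02,"wx":0,"wy":0,"wz":0},
  {"x":0,"y":0,"z":0.01,"wx":0,"wy":0,"wz":0},
  {"x":0,"y":0,"z":0.01,"wx":0,"wy":0,"wz":0},
  {"x":0,"y":0,"z":0.01,"wx":0,"wy":0,"wz":0},
  {"x":0,"y":0,"z":0,"wx":0,"wy":0,"wz":0},
])

```text
time_s: 3.95
ee_pos: [0.469, 0.132, 0.0216]
tcp_rot: [[0.251, 0.968, -0.001], [0.968, -0.251, -0.0], [-0.001, -0.001, -1.0]]
force: [-0.4, -0.8, 1.4]
finger_gap: 0.005
gripper_force: 0.0
```

Request:
arm_command([
  {"x":0,"y":0.003,"z":0,"wx":0,"wy":0,"wz":0},
  {"x":0,"y":0.003,"z":0,"wx":0,"wy":0,"wz":0},
  {"x":0,"y":0.003,"z":0,"wx":0,"wy":0,"wz":0},
  {"x":0,"y":0.003,"z":0,"wx":0,"wy":0,"wz":0},
  {"x":0,"y":0.003,"z":0,"wx":0,"wy":0,"wz":0},
  {"x":0,"y":0.003,"z":0,"wx":0,"wy":0,"wz":0},
  {"x":0,"y":0.003,"z":0,"wx":0,"wy":0,"wz":0},
  {"x":0,"y":0.003,"z":0,"wx":0,"wy":0,"wz":0},
  {"x":0,"y":0.003,"z":0,"wx":0,"wy":0,"wz":0},
  {"x":0,"y":0.003,"z":0,"wx":0,"wy":0,"wz":0},
])

```text
time_s: 4.78
ee_pos: [0.4989, 0.1246, 0.0225]
tcp_rot: [[0.25, 0.968, -0.0], [0.968, -0.25, -0.0], [-0.0, -0.0, -1.0]]
force: [-0.2, -0.0, -0.2]
finger_gap: 0.006
gripper_force: 0.0
```

Request:
arm_command([
  {"x":0,"y":0.002,"z":0,"wx":0,"wy":0,"wz":0},
  {"x":0,"y":0.002,"z":0,"wx":0,"wy":0,"wz":0},
  {"x":0,"y":0.002,"z":0,"wx":0,"wy":0,"wz":0},
  {"x":0,"y":0.002,"z":0,"wx":0,"wy":0,"wz":0},
  {"x":0,"y":0.002,"z":0,"wx":0,"wy":0,"wz":0},
  {"x":0,"y":0.002,"z":0,"wx":0,"wy":0,"wz":0},
  {"x":0,"y":0.002,"z":0,"wx":0,"wy":0,"wz":0},
  {"x":0,"y":0.002,"z":0,"wx":0,"wy":0,"wz":0},
  {"x":0,"y":0.002,"z":0,"wx":0,"wy":0,"wz":0},
  {"x":0,"y":0.002,"z":0,"wx":0,"wy":0,"wz":0},
])

```text
time_s: 5.62
ee_pos: [0.5181, 0.1196, 0.0225]
tcp_rot: [[0.25, 0.968, -0.0], [0.968, -0.25, -0.0], [-0.0, -0.0, -1.0]]
force: [0.1, -0.3, -0.3]
finger_gap: 0.006
gripper_force: 0.2
```

```bash
python3 -c "
from fit import *
goto(W(p,(-.055,.0145,.022)))"
```

```text
t 5.62 tcp [0.5181 0.1196 0.0225] fix [-0.0733  0.0148] yawY-fix deg 0.02 tilt [-1.e-04 -0.e+00 -1.e+00] gap 0.006 F [ 0.08 -0.29 -0.34] q [ 0.38  0.36 -0.75  1.93  0.3   0.96 -0.76]
tool shift mm [-0.3 18.3  0.5]
```

Request:
arm_command([
  {"x":0,"y":0.002,"z":0,"wx":0,"wy":0,"wz":0},
  {"x":0,"y":0.002,"z":0,"wx":0,"wy":0,"wz":0},
  {"x":0,"y":0.002,"z":0,"wx":0,"wy":0,"wz":0},
  {"x":0,"y":0.002,"z":0,"wx":0,"wy":0,"wz":0},
  {"x":0,"y":0.002,"z":0,"wx":0,"wy":0,"wz":0},
  {"x":0,"y":0.002,"z":0,"wx":0,"wy":0,"wz":0},
  {"x":0,"y":0,"z":0,"wx":0,"wy":0,"wz":0},
])

```text
time_s: 6.2
ee_pos: [0.5301, 0.1165, 0.0226]
tcp_rot: [[0.25, 0.968, 0.0], [0.968, -0.25, 0.0], [0.0, 0.0, -1.0]]
force: [0.4, 0.2, 0.1]
finger_gap: 0.009
gripper_force: 0.0
```

```bash
python3 -c "
from fit import *
goto(W(p,(-.055,.0145,.022)));snap('top','t2.png',(225,100,350,245),4)"
```

```text
t 6.2 tcp [0.5301 0.1165 0.0226] fix [-0.0609  0.0147] yawY-fix deg -0.0 tilt [ 1.e-04  5.e-04 -1.e+00] gap 0.009 F [0.38 0.16 0.14] q [ 0.38  0.38 -0.74  1.91  0.31  0.97 -0.76]
tool shift mm [-0.2  5.9  0.6]
```

View pics/t2.png

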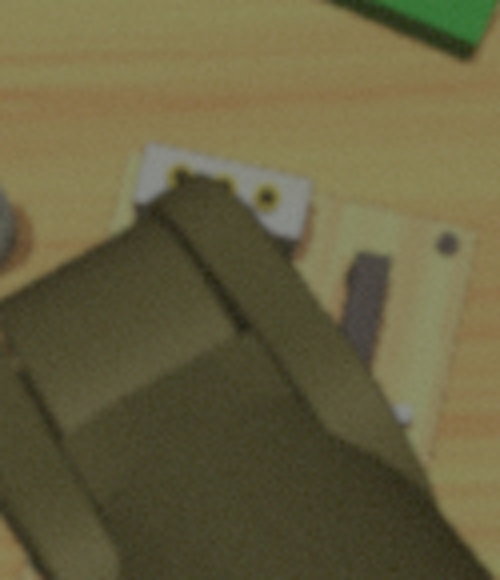

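The arm hides the rail, so I'll go on by touch.

Request:
arm_command([
  {"x":0,"y":0.001,"z":0,"wx":0,"wy":0,"wz":0},
  {"x":0,"y":0.001,"z":0,"wx":0,"wy":0,"wz":0},
  {"x":0,"y":0.001,"z":0,"wx":0,"wy":0,"wz":0},
  {"x":0,"y":0.001,"z":0,"wx":0,"wy":0,"wz":0},
  {"x":0,"y":0,"z":0,"wx":0,"wy":0,"wz":0},
])

```text
time_s: 6.67
ee_pos: [0.5337, 0.1156, 0.0225]
tcp_rot: [[0.25, 0.968, 0.0], [0.968, -0.25, -0.0], [0.0, 0.0, -1.0]]
force: [-0.3, -0.1, -0.3]
finger_gap: 0.006
gripper_force: 0.0
```

Request:
arm_command([
  {"x":0,"y":0.0007,"z":0,"wx":0,"wy":0,"wz":0},
  {"x":0,"y":0.0007,"z":0,"wx":0,"wy":0,"wz":0},
  {"x":0,"y":0,"z":0,"wx":0,"wy":0,"wz":0},
])

```text
time_s: 6.92
ee_pos: [0.535, 0.1153, 0.0225]
tcp_rot: [[0.25, 0.968, 0.0], [0.968, -0.25, -0.0], [-0.0, 0.0, -1.0]]
force: [-0.2, 0.5, 0.6]
finger_gap: 0.005
gripper_force: 0.1
```

Request:
arm_command([
  {"x":0,"y":0.0007,"z":0,"wx":0,"wy":0,"wz":0},
  {"x":0,"y":0.0007,"z":0,"wx":0,"wy":0,"wz":0},
  {"x":0,"y":0,"z":0,"wx":0,"wy":0,"wz":0},
])

```text
time_s: 7.17
ee_pos: [0.5363, 0.1149, 0.0225]
tcp_rot: [[0.25, 0.968, 0.0], [0.968, -0.25, -0.0], [-0.0, 0.0, -1.0]]
force: [-0.7, -0.2, -0.1]
finger_gap: 0.003
gripper_force: 0.0
```

Request:
arm_command([
  {"x":0,"y":0.0007,"z":0,"wx":0,"wy":0,"wz":0},
  {"x":0,"y":0.0007,"z":0,"wx":0,"wy":0,"wz":0},
  {"x":0,"y":0,"z":0,"wx":0,"wy":0,"wz":0},
])

```text
time_s: 7.42
ee_pos: [0.5377, 0.1146, 0.0225]
tcp_rot: [[0.25, 0.968, 0.0], [0.968, -0.25, -0.0], [0.0, 0.0, -1.0]]
force: [0.4, 0.2, -0.5]
finger_gap: 0.004
gripper_force: 0.0
```

Request:
arm_command([
  {"x":0,"y":0.0007,"z":0,"wx":0,"wy":0,"wz":0},
  {"x":0,"y":0.0007,"z":0,"wx":0,"wy":0,"wz":0},
  {"x":0,"y":0,"z":0,"wx":0,"wy":0,"wz":0},
])

```text
time_s: 7.67
ee_pos: [0.539, 0.1142, 0.0225]
tcp_rot: [[0.25, 0.968, 0.0], [0.968, -0.25, -0.0], [-0.0, 0.0, -1.0]]
force: [-0.0, 1.2, 0.4]
finger_gap: 0.005
gripper_force: 0.0
```

```bash
python3 -c "
from fit import *
st();snap('scene','s2.png',(180,145,345,255),4.8)"
```

```text
t 7.67 tcp [0.539  0.1142 0.0225] fix [-0.0517  0.0148] yawY-fix deg 0.02 tilt [-0.e+00  1.e-04 -1.e+00] gap 0.005 F [-0.01  1.15  0.44] q [ 0.37  0.4  -0.73  1.89  0.32  0.98 -0.75]
```

View pics/s2.png

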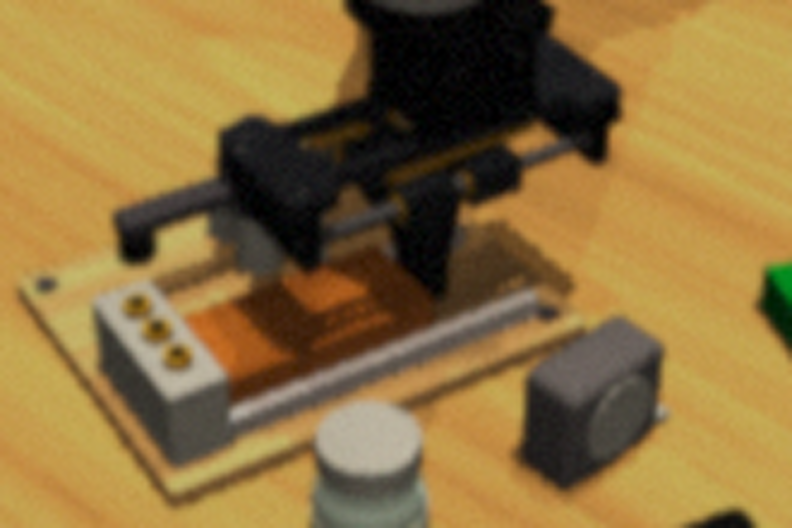

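The rail has moved with the finger, and its front is now nearly at the stop block, around (225,390). I'll continue in fine steps.

Request:
arm_command([
  {"x":0,"y":0.0006,"z":0,"wx":0,"wy":0,"wz":0},
  {"x":0,"y":0.0006,"z":0,"wx":0,"wy":0,"wz":0},
  {"x":0,"y":0,"z":0,"wx":0,"wy":0,"wz":0},
])

```text
time_s: 7.97
ee_pos: [0.5401, 0.114, 0.0225]
tcp_rot: [[0.25, 0.968, 0.0], [0.968, -0.25, -0.0], [-0.0, 0.0, -1.0]]
force: [-0.4, 0.1, 0.6]
finger_gap: 0.003
gripper_force: 0.1
```

Request:
arm_command([
  {"x":0,"y":0.0006,"z":0,"wx":0,"wy":0,"wz":0},
  {"x":0,"y":0.0006,"z":0,"wx":0,"wy":0,"wz":0},
  {"x":0,"y":0,"z":0,"wx":0,"wy":0,"wz":0},
])

```text
time_s: 8.22
ee_pos: [0.5413, 0.1136, 0.0225]
tcp_rot: [[0.25, 0.968, 0.0], [0.968, -0.25, -0.0], [-0.0, 0.0, -1.0]]
force: [-0.0, 0.4, 0.3]
finger_gap: 0.004
gripper_force: 0.1
```

Request:
arm_command([
  {"x":0,"y":0.0006,"z":0,"wx":0,"wy":0,"wz":0},
  {"x":0,"y":0.0006,"z":0,"wx":0,"wy":0,"wz":0},
  {"x":0,"y":0,"z":0,"wx":0,"wy":0,"wz":0},
])

```text
time_s: 8.47
ee_pos: [0.5419, 0.1135, 0.0224]
tcp_rot: [[0.25, 0.968, -0.001], [0.968, -0.25, -0.0], [-0.0, -0.001, -1.0]]
force: [-3.7, 0.2, 2.6]
finger_gap: 0.012
gripper_force: 1.2
```

Request:
arm_command([
  {"x":0,"y":0.0006,"z":0,"wx":0,"wy":0,"wz":0},
  {"x":0,"y":0.0006,"z":0,"wx":0,"wy":0,"wz":0},
  {"x":0,"y":0,"z":0,"wx":0,"wy":0,"wz":0},
])

```text
time_s: 8.72
ee_pos: [0.5419, 0.1136, 0.0223]
tcp_rot: [[0.25, 0.968, -0.003], [0.968, -0.25, -0.0], [-0.001, -0.003, -1.0]]
force: [-4.8, 1.2, 5.0]
finger_gap: 0.005
gripper_force: 3.0
```

Request:
arm_command([
  {"x":0,"y":0,"z":0,"wx":0,"wy":0,"wz":0},
  {"x":0,"y":0,"z":0,"wx":0,"wy":0,"wz":0},
  {"x":0,"y":-0.005,"z":0,"wx":0,"wy":0,"wz":0},
  {"x":0,"y":-0.005,"z":0,"wx":0,"wy":0,"wz":0},
  {"x":0,"y":0,"z":-0.03,"wx":0,"wy":0,"wz":0},
  {"x":0,"y":0,"z":-0.03,"wx":0,"wy":0,"wz":0},
  {"x":0,"y":0,"z":-0.03,"wx":0,"wy":0,"wz":0},
  {"x":0,"y":0,"z":-0.03,"wx":0,"wy":0,"wz":0},
  {"x":0,"y":0,"z":-0.03,"wx":0,"wy":0,"wz":0},
  {"x":0,"y":0,"z":-0.03,"wx":0,"wy":0,"wz":0},
])

```text
time_s: 9.55
ee_pos: [0.5339, 0.1155, 0.2042]
tcp_rot: [[0.25, 0.968, 0.002], [0.968, -0.25, -0.001], [-0.0, 0.002, -1.0]]
force: [0.8, 0.5, 0.1]
finger_gap: 0.006
gripper_force: 0.0
```

Request:
arm_command([
  {"x":-0.027,"y":-0.014,"z":0,"wx":0,"wy":0,"wz":6},
  {"x":0,"y":0,"z":0,"wx":0,"wy":0,"wz":7},
  {"x":0,"y":0,"z":0,"wx":0,"wy":0,"wz":7},
  {"x":0,"y":0,"z":0,"wx":0,"wy":0,"wz":7},
  {"x":0,"y":0,"z":0,"wx":0,"wy":0,"wz":7},
  {"x":0,"y":0,"z":0,"wx":0,"wy":0,"wz":7},
  {"x":0,"y":0,"z":0,"wx":0,"wy":0,"wz":7},
  {"x":0,"y":0,"z":0,"wx":0,"wy":0,"wz":7},
  {"x":0,"y":0,"z":0,"wx":0,"wy":0,"wz":7},
  {"x":0,"y":0,"z":0,"wx":0,"wy":0,"wz":7},
], grip=0.05)

```text
time_s: 10.38
ee_pos: [0.5138, 0.0928, 0.2026]
tcp_rot: [[0.994, 0.107, 0.001], [0.107, -0.994, -0.001], [0.001, 0.001, -1.0]]
force: [-0.0, -0.3, 0.1]
finger_gap: 0.563
gripper_force: 0.0
```

Request:
arm_command([
  {"x":0,"y":0,"z":0,"wx":0,"wy":0,"wz":7},
  {"x":0,"y":0,"z":0,"wx":0,"wy":0,"wz":7},
  {"x":0,"y":0,"z":0,"wx":0,"wy":0,"wz":7},
  {"x":-0.01,"y":0.018,"z":0,"wx":0,"wy":0,"wz":0},
  {"x":-0.01,"y":0.018,"z":0,"wx":0,"wy":0,"wz":0},
  {"x":-0.01,"y":0.018,"z":0,"wx":0,"wy":0,"wz":0},
  {"x":0,"y":0,"z":0,"wx":0,"wy":0,"wz":0},
])

```text
time_s: 10.97
ee_pos: [0.4692, 0.0447, 0.2023]
tcp_rot: [[0.967, -0.254, -0.0], [-0.254, -0.967, -0.004], [0.001, 0.004, -1.0]]
force: [0.4, -0.5, 0.1]
finger_gap: 0.571
gripper_force: 0.0
```

```bash
python3 -c "
from fit import *
goto([.473,.0505,.085]);snap('top','t3.png',(200,100,350,250),4);snap('scene','s3.png',(180,145,345,255),4.8)"
```

```text
t 10.97 tcp [0.4692 0.0447 0.2023] fix [-0.1019 -0.0701] yawY-fix deg -90.21 tilt [ 5.0e-04  3.6e-03 -1.0e+00] gap 0.571 F [ 0.4  -0.53  0.15] q [ 0.51 -0.03 -0.64  1.88 -0.02  1.28 -1.96]
tool shift mm [  2.1  -7.  117.3]
```

View pics/s3.png

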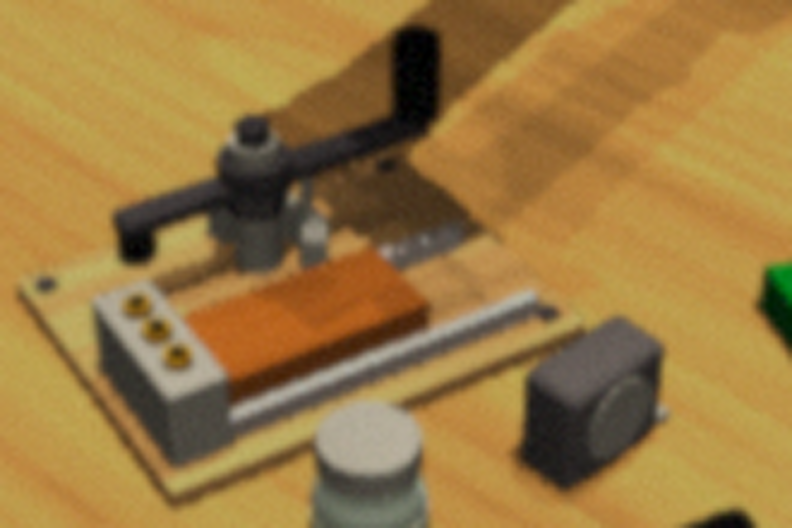

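The rail sits flush against the stop at about (230,390), and the lever hasn't moved (knob top at (417,38)). Next I lower the open fingers round the knob.

Request:
arm_command([
  {"x":0.002,"y":-0.007,"z":0,"wx":0.2,"wy":0,"wz":0},
  {"x":0,"y":0,"z":0.025,"wx":0,"wy":0,"wz":0},
  {"x":0,"y":0,"z":0.025,"wx":0,"wy":0,"wz":0},
  {"x":0,"y":0,"z":0.02,"wx":0,"wy":0,"wz":0},
  {"x":0,"y":0,"z":0.008,"wx":0,"wy":0,"wz":0},
  {"x":0,"y":0,"z":0.004,"wx":0,"wy":0,"wz":0},
  {"x":0,"y":0,"z":0.003,"wx":0,"wy":0,"wz":0},
  {"x":0,"y":0,"z":0.003,"wx":0,"wy":0,"wz":0},
])

```text
time_s: 11.73
ee_pos: [0.4759, 0.0554, 0.1153]
tcp_rot: [[0.968, -0.25, 0.003], [-0.25, -0.968, 0.004], [0.002, -0.004, -1.0]]
force: [-0.4, -0.4, 0.6]
finger_gap: 0.574
gripper_force: 0.0
```

Request:
arm_command([
  {"x":0,"y":0,"z":0.005,"wx":0,"wy":0,"wz":0},
  {"x":0,"y":0,"z":0.006,"wx":0,"wy":0,"wz":0},
  {"x":0,"y":0,"z":0.006,"wx":0,"wy":0,"wz":0},
  {"x":0,"y":0,"z":0.006,"wx":0,"wy":0,"wz":0},
  {"x":0,"y":0,"z":0.005,"wx":0,"wy":0,"wz":0},
  {"x":0,"y":0,"z":0,"wx":0,"wy":0,"wz":0},
])

```text
time_s: 12.23
ee_pos: [0.4738, 0.0547, 0.0853]
tcp_rot: [[0.968, -0.25, -0.001], [-0.25, -0.968, 0.003], [-0.002, -0.003, -1.0]]
force: [-0.2, -0.3, 0.3]
finger_gap: 0.576
gripper_force: 0.0
```

```bash
python3 -c "
from fit import *
goto([.473,.0505,.085])"
```

```text
t 12.23 tcp [0.4738 0.0547 0.0853] fix [-0.0999 -0.0592] yawY-fix deg -89.98 tilt [-0.002 -0.003 -1.   ] gap 0.576 F [-0.2  -0.31  0.33] q [ 0.47  0.12 -0.66  2.01  0.08  1.04 -2.06]
tool shift mm [0.2 4.3 0.3]
```

Request:
arm_command([
  {"x":0,"y":0.005,"z":0,"wx":0,"wy":0,"wz":0},
  {"x":0.0,"y":0.0035,"z":0,"wx":0,"wy":0,"wz":-2},
  {"x":0.0001,"y":0.0035,"z":0,"wx":0,"wy":0,"wz":-2},
  {"x":0,"y":0.0035,"z":0,"wx":0,"wy":0,"wz":-2},
  {"x":0.0001,"y":0.0035,"z":0,"wx":0,"wy":0,"wz":-2},
  {"x":0,"y":0.0035,"z":0,"wx":0,"wy":0,"wz":-2},
  {"x":0.0001,"y":0.0035,"z":0,"wx":0,"wy":0,"wz":-2},
])

```text
time_s: 12.82
ee_pos: [0.4707, 0.0294, 0.0869]
tcp_rot: [[0.999, -0.042, 0.002], [-0.042, -0.999, 0.004], [0.002, -0.004, -1.0]]
force: [0.3, 2.0, 0.1]
finger_gap: 0.574
gripper_force: 0.8
```

Request:
arm_command([
  {"x":0,"y":0.0035,"z":0,"wx":0,"wy":0,"wz":-2},
  {"x":0.0001,"y":0.0035,"z":0,"wx":0,"wy":0,"wz":-2},
  {"x":0,"y":0.0035,"z":0,"wx":0,"wy":0,"wz":-2},
  {"x":0.0001,"y":0.0035,"z":0,"wx":0,"wy":0,"wz":-2},
  {"x":0,"y":0.0035,"z":0,"wx":0,"wy":0,"wz":-2},
  {"x":0.0001,"y":0.0035,"z":0,"wx":0,"wy":0,"wz":-2},
])

```text
time_s: 13.32
ee_pos: [0.4715, 0.0086, 0.0867]
tcp_rot: [[0.986, 0.167, 0.001], [0.167, -0.986, 0.004], [0.001, -0.004, -1.0]]
force: [-2.0, 2.8, 1.2]
finger_gap: 0.576
gripper_force: 0.9
```

```bash
cat >> fit.py <<'E'
def arc():
    o,R=st();d=infix(o["ee_pos"])-[0,-.065];a=np.arctan2(-d[1],-d[0])
    print("radius",np.linalg.norm(d).round(4),"angle",a.round(3),"deg",np.degrees(a).round(1),"Ftool",(R.T@np.array(o["force"])).round(1))
E
python3 -c "
from fit import *
arc()"
```

```text
t 13.32 tcp [0.4715 0.0086 0.0867] fix [-0.0907 -0.1044] yawY-fix deg -65.87 tilt [ 0.0015 -0.0038 -1.    ] gap 0.576 F [-1.96  2.8   1.24] q [ 0.56  0.1  -0.65  2.02  0.06  1.04 -1.53]
radius 0.0989 angle 0.41 deg 23.5 Ftool [-1.5 -3.1 -1.2]
```

Request:
arm_command([
  {"x":0,"y":0.0035,"z":0,"wx":0,"wy":0,"wz":-2},
  {"x":0.0001,"y":0.0035,"z":0,"wx":0,"wy":0,"wz":-2},
  {"x":0,"y":0.0035,"z":0,"wx":0,"wy":0,"wz":-2},
  {"x":0.0001,"y":0.0035,"z":0,"wx":0,"wy":0,"wz":-2},
  {"x":0,"y":0.0035,"z":0,"wx":0,"wy":0,"wz":-2},
  {"x":0.0001,"y":0.0035,"z":0,"wx":0,"wy":0,"wz":-2},
])

```text
time_s: 13.82
ee_pos: [0.4768, -0.0105, 0.0868]
tcp_rot: [[0.929, 0.369, 0.0], [0.369, -0.929, 0.005], [0.002, -0.005, -1.0]]
force: [-1.3, 4.0, 2.9]
finger_gap: 0.576
gripper_force: 2.3
```

Request:
arm_command([
  {"x":0,"y":0.0035,"z":0,"wx":0,"wy":0,"wz":-2},
  {"x":0.0001,"y":0.0035,"z":0,"wx":0,"wy":0,"wz":-2},
  {"x":0,"y":0.0035,"z":0,"wx":0,"wy":0,"wz":-2},
  {"x":0.0001,"y":0.0035,"z":0,"wx":0,"wy":0,"wz":-2},
  {"x":0,"y":0.0035,"z":0,"wx":0,"wy":0,"wz":-2},
  {"x":0.0001,"y":0.0035,"z":0,"wx":0,"wy":0,"wz":-2},
])

```text
time_s: 14.32
ee_pos: [0.4859, -0.0292, 0.0865]
tcp_rot: [[0.832, 0.554, -0.001], [0.554, -0.832, 0.005], [0.002, -0.005, -1.0]]
force: [-2.1, 3.9, 3.2]
finger_gap: 0.574
gripper_force: 2.3
```

```bash
python3 -c "
from fit import *
arc()"
```

```text
t 14.32 tcp [ 0.4859 -0.0292  0.0865] fix [-0.0672 -0.1374] yawY-fix deg -41.84 tilt [ 0.002  -0.0048 -1.    ] gap 0.574 F [-2.08  3.9   3.24] q [ 0.62  0.14 -0.64  1.99  0.09  1.05 -1.05]
radius 0.0988 angle 0.822 deg 47.1 Ftool [ 0.4 -4.4 -3.2]
```

Request:
arm_command([
  {"x":0,"y":0.0035,"z":0,"wx":0,"wy":0,"wz":-2},
  {"x":0.0,"y":0.0035,"z":0,"wx":0,"wy":0,"wz":-2},
  {"x":0,"y":0.0035,"z":0,"wx":0,"wy":0,"wz":-2},
  {"x":0.0001,"y":0.0035,"z":0,"wx":0,"wy":0,"wz":-2},
  {"x":0,"y":0.0035,"z":0,"wx":0,"wy":0,"wz":-2},
  {"x":0.0,"y":0.0035,"z":0,"wx":0,"wy":0,"wz":-2},
])

```text
time_s: 14.82
ee_pos: [0.4987, -0.0456, 0.0863]
tcp_rot: [[0.699, 0.715, -0.002], [0.715, -0.699, 0.005], [0.002, -0.005, -1.0]]
force: [-3.2, 3.4, 3.0]
finger_gap: 0.577
gripper_force: 2.6
```

Request:
arm_command([
  {"x":0,"y":0.0035,"z":0,"wx":0,"wy":0,"wz":-2},
  {"x":0.0,"y":0.0035,"z":0,"wx":0,"wy":0,"wz":-2},
  {"x":0,"y":0.0035,"z":0,"wx":0,"wy":0,"wz":-2},
  {"x":0.0001,"y":0.0035,"z":0,"wx":0,"wy":0,"wz":-2},
])

```text
time_s: 15.15
ee_pos: [0.5092, -0.0553, 0.0863]
tcp_rot: [[0.593, 0.805, -0.002], [0.805, -0.593, 0.004], [0.002, -0.004, -1.0]]
force: [-2.8, 1.3, 2.8]
finger_gap: 0.577
gripper_force: 1.9
```

```bash
python3 -c "
from fit import *
arc()"
```

```text
t 15.15 tcp [ 0.5092 -0.0553  0.0863] fix [-0.0381 -0.1568] yawY-fix deg -21.86 tilt [ 0.0025 -0.0041 -1.    ] gap 0.577 F [-2.81  1.33  2.8 ] q [ 0.66  0.2  -0.65  1.93  0.13  1.06 -0.68]
radius 0.0994 angle 1.177 deg 67.4 Ftool [-0.6 -3.1 -2.8]
```

Request:
arm_command([
  {"x":0,"y":0.0017,"z":0,"wx":0,"wy":0,"wz":-1},
  {"x":0.0,"y":0.0017,"z":0,"wx":0,"wy":0,"wz":-1},
  {"x":0,"y":0.0018,"z":0,"wx":0,"wy":0,"wz":-1},
  {"x":0.0001,"y":0.0018,"z":0,"wx":0,"wy":0,"wz":-1},
])

```text
time_s: 15.48
ee_pos: [0.5162, -0.0603, 0.0862]
tcp_rot: [[0.536, 0.844, 0.001], [0.844, -0.536, 0.003], [0.003, -0.001, -1.0]]
force: [-2.5, 0.8, 0.8]
finger_gap: 0.576
gripper_force: 1.0
```

Request:
arm_command([
  {"x":0,"y":0.0013,"z":0,"wx":0,"wy":0,"wz":-0.75},
  {"x":0,"y":0.0013,"z":0,"wx":0,"wy":0,"wz":-0.75},
  {"x":0,"y":0.0013,"z":0,"wx":0,"wy":0,"wz":-0.75},
  {"x":0,"y":0,"z":0,"wx":0,"wy":0,"wz":0},
])

```text
time_s: 15.82
ee_pos: [0.5201, -0.0624, 0.0862]
tcp_rot: [[0.503, 0.864, 0.002], [0.864, -0.503, 0.003], [0.004, -0.0, -1.0]]
force: [-0.6, 0.7, -0.3]
finger_gap: 0.574
gripper_force: 0.2
```

Request:
arm_command([
  {"x":0,"y":0.0013,"z":0,"wx":0,"wy":0,"wz":-0.75},
  {"x":0,"y":0.0013,"z":0,"wx":0,"wy":0,"wz":-0.75},
  {"x":0,"y":0,"z":0,"wx":0,"wy":0,"wz":0},
])

```text
time_s: 16.07
ee_pos: [0.5222, -0.0635, 0.0862]
tcp_rot: [[0.48, 0.877, 0.002], [0.877, -0.48, 0.003], [0.004, -0.0, -1.0]]
force: [-0.4, 0.0, 0.3]
finger_gap: 0.575
gripper_force: 0.0
```

Request:
arm_command([
  {"x":0,"y":0.0013,"z":0,"wx":0,"wy":0,"wz":-0.75},
  {"x":0,"y":0,"z":0,"wx":0,"wy":0,"wz":0},
])

```text
time_s: 16.23
ee_pos: [0.5233, -0.0641, 0.0863]
tcp_rot: [[0.469, 0.883, 0.002], [0.883, -0.469, 0.003], [0.004, -0.0, -1.0]]
force: [0.7, -0.1, -0.2]
finger_gap: 0.576
gripper_force: 0.0
```

```bash
python3 -c "
from fit import *
arc();snap('scene','s4.png',(160,130,330,255),4.6)"
```

```text
t 16.23 tcp [ 0.5233 -0.0641  0.0863] fix [-0.0223 -0.1618] yawY-fix deg -13.44 tilt [ 3.5e-03 -1.0e-04 -1.0e+00] gap 0.576 F [ 0.72 -0.1  -0.18] q [ 0.67  0.23 -0.66  1.9   0.16  1.06 -0.54]
radius 0.0993 angle 1.345 deg 77.0 Ftool [0.2 0.7 0.2]
```

View pics/s4.png

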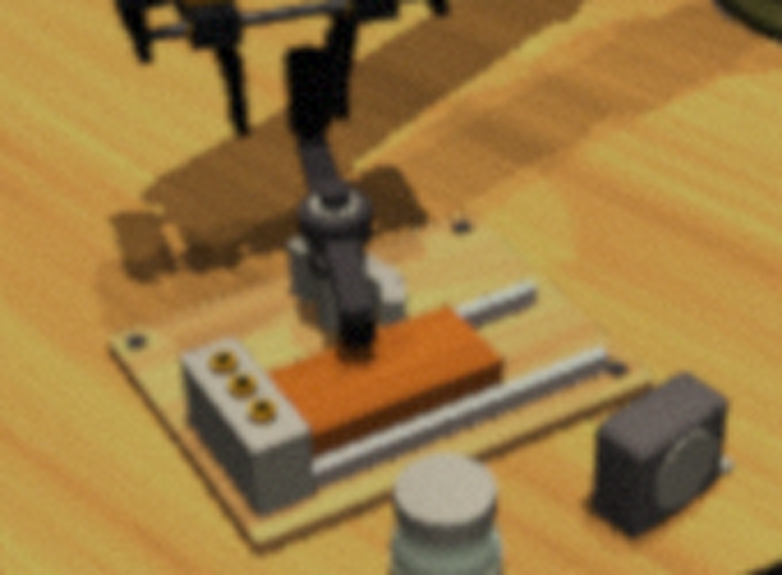

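The knob top is at (308,50) and the foot's underside at (357,352), over the rail. I'll work out the lever's angle and height from these.

```bash
python3 -c "
from fit import *
Q=lambda u,v:np.array((160+u/4.6-.4,130+v/4.6-.4))
b0=[proj('scene',W(p,(-.1,-.065,.122)))-S(417,38)]
print(b0)
g=lambda v:np.concatenate([proj('scene',W(p,(-.1*np.cos(v[0]),-.065-.1*np.sin(v[0]),.076+v[1])))-Q(308,56),proj('scene',W(p,(.07*np.cos(v[0]),-.065+.07*np.sin(v[0]),v[1])))-Q(357,350)])
r=least_squares(g,[1.3,.045],x_scale=[.1,.01]);print(r.x,r.fun)
"
```

```text
[array([-0.37847743, -0.60517947])]
[1.20605112 0.04783926] [-0.19170622  0.9726444  -0.4921775  -0.95541492]
```

Request:
arm_command([
  {"x":0,"y":0.0013,"z":0,"wx":0,"wy":0,"wz":-0.75},
  {"x":0,"y":0.0013,"z":0,"wx":0,"wy":0,"wz":-0.75},
  {"x":0,"y":0,"z":0,"wx":0,"wy":0,"wz":0},
])

```text
time_s: 16.53
ee_pos: [0.5256, -0.0653, 0.0863]
tcp_rot: [[0.445, 0.895, 0.001], [0.895, -0.445, 0.003], [0.004, -0.0, -1.0]]
force: [0.4, 0.7, 0.8]
finger_gap: 0.576
gripper_force: 0.0
```

Request:
arm_command([
  {"x":0,"y":0.0013,"z":0,"wx":0,"wy":0,"wz":-0.75},
  {"x":0,"y":0.0013,"z":0,"wx":0,"wy":0,"wz":-0.75},
  {"x":0,"y":0,"z":0,"wx":0,"wy":0,"wz":0},
])

```text
time_s: 16.78
ee_pos: [0.5278, -0.0664, 0.0862]
tcp_rot: [[0.422, 0.907, 0.001], [0.907, -0.422, 0.003], [0.003, -0.0, -1.0]]
force: [0.1, -0.0, -0.1]
finger_gap: 0.575
gripper_force: 0.0
```

Request:
arm_command([
  {"x":0,"y":0.0013,"z":0,"wx":0,"wy":0,"wz":-0.75},
  {"x":0,"y":0.0013,"z":0,"wx":0,"wy":0,"wz":-0.75},
  {"x":0,"y":0,"z":0,"wx":0,"wy":0,"wz":0},
])

```text
time_s: 17.03
ee_pos: [0.5302, -0.0675, 0.0862]
tcp_rot: [[0.398, 0.917, 0.001], [0.917, -0.398, 0.003], [0.003, -0.0, -1.0]]
force: [-0.5, 0.4, -0.0]
finger_gap: 0.576
gripper_force: 0.0
```

Request:
arm_command([
  {"x":0,"y":0.0013,"z":0,"wx":0,"wy":0,"wz":-0.75},
  {"x":0,"y":0.0013,"z":0,"wx":0,"wy":0,"wz":-0.75},
  {"x":0,"y":0,"z":0,"wx":0,"wy":0,"wz":0},
])

```text
time_s: 17.28
ee_pos: [0.5326, -0.0685, 0.0862]
tcp_rot: [[0.374, 0.928, 0.001], [0.928, -0.374, 0.003], [0.004, -0.0, -1.0]]
force: [-0.5, -0.7, 0.2]
finger_gap: 0.574
gripper_force: 0.0
```

```bash
python3 -c "
from fit import *
arc();snap('scene','s5.png',(160,130,330,255),4.6)"
```

```text
t 17.28 tcp [ 0.5326 -0.0685  0.0862] fix [-0.0122 -0.1637] yawY-fix deg -7.43 tilt [ 3.5e-03 -2.0e-04 -1.0e+00] gap 0.574 F [-0.52 -0.75  0.16] q [ 0.68  0.26 -0.67  1.87  0.18  1.07 -0.44]
radius 0.0995 angle 1.448 deg 82.9 Ftool [-0.9 -0.2 -0.2]
```

View pics/s5.png

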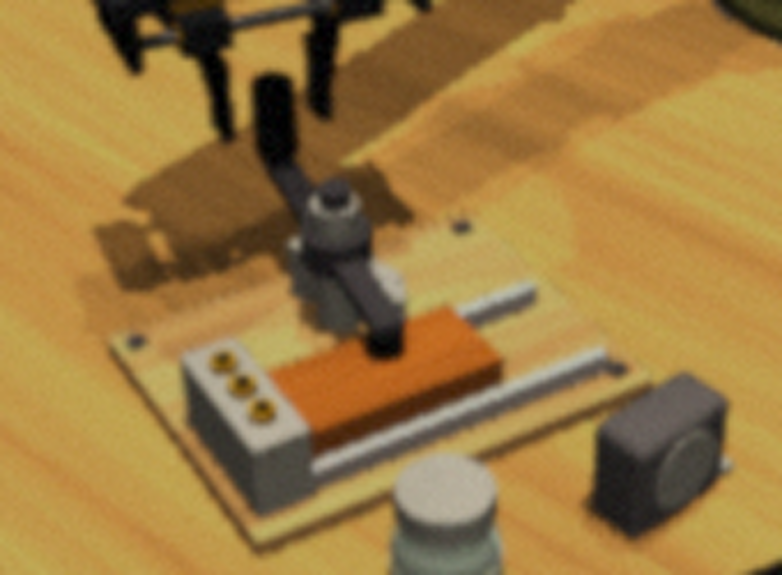

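The lever has dropped: the knob is now lower, with its top at (274,82), and the foot sits on the rail at (386,352). I'll check the height and whether it's still moving.

```bash
python3 -c "
from fit import *
Q=lambda u,v:np.array((160+u/4.6-.4,130+v/4.6-.4))
g=lambda v:np.concatenate([proj('scene',W(p,(-.1*np.cos(v[0]),-.065-.1*np.sin(v[0]),.076+v[1])))-Q(274,82),proj('scene',W(p,(.07*np.cos(v[0]),-.065+.07*np.sin(v[0]),v[1])))-Q(386,350)])
r=least_squares(g,[1.3,.045],x_scale=[.1,.01]);print(r.x,r.fun)
"
```

```text
[1.4240871  0.03924452] [-0.66591573 -0.5675962  -0.55043599  0.65501748]
```

Request:
arm_command([
  {"x":0,"y":0,"z":-0.01,"wx":0,"wy":0,"wz":0},
  {"x":0,"y":0,"z":-0.015,"wx":0,"wy":0,"wz":0},
  {"x":0,"y":0,"z":-0.02,"wx":0,"wy":0,"wz":0},
  {"x":0,"y":0,"z":-0.025,"wx":0,"wy":0,"wz":0},
  {"x":0,"y":0,"z":-0.025,"wx":0,"wy":0,"wz":0},
  {"x":0,"y":0,"z":-0.025,"wx":0,"wy":0,"wz":0},
  {"x":0,"y":0,"z":0,"wx":0,"wy":0,"wz":0},
  {"x":0,"y":0,"z":0,"wx":0,"wy":0,"wz":0},
])

```text
time_s: 18.0
ee_pos: [0.5333, -0.0687, 0.2084]
tcp_rot: [[0.374, 0.927, 0.005], [0.927, -0.374, 0.002], [0.004, 0.004, -1.0]]
force: [-0.6, -0.2, -0.3]
finger_gap: 0.575
gripper_force: 0.0
```

```bash
python3 -c "
from fit import *
arc();snap('scene','s6.png',(180,145,345,255),4.8)"
```

```text
t 18.0 tcp [ 0.5333 -0.0687  0.2084] fix [-0.0114 -0.1638] yawY-fix deg -7.48 tilt [ 0.0036  0.0035 -1.    ] gap 0.575 F [-0.56 -0.22 -0.27] q [ 0.72  0.13 -0.69  1.73  0.09  1.3  -0.37]
radius 0.0995 angle 1.456 deg 83.4 Ftool [-0.4 -0.4  0.3]
```

View pics/s6.png

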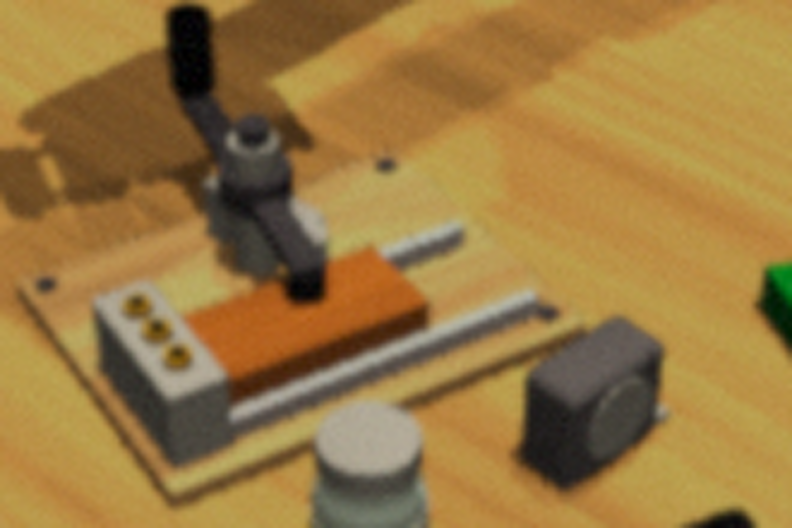

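The lever rests down with its foot on the rail at (305,293). The rail's back corner is still at (428,308), where it was when I pushed it home. The gripper is clear, so I'm handing in.

```bash
python3 -c "
from plant import *
print(job_done())"
```

```text
the job is handed in; nothing more can be done
None
```

I handed the job in at about 18 s: the rail is home against the stop, the lever has dropped into its notch with its foot on the rail, and the gripper is clear; the camera shows the jar and tape in place, the arm stayed clear of the screwdriver, the foot's pressing force was not measured, and no verdict came back.

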